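# Set the torch-to-cone distance on the setting stand

## Task

On the torch-setting stand, wind the quartz torch up to the steel setting gauge that stands in front of the cone: first with the large outer knob until the torch is about 5 mm short of the gauge, without running it into the gauge, then with the small inner knob alone until the gauge is nipped between torch and cone with about 10 N, judged by feel. The quartz is brittle: never press on it with more than 25 N. Handle nothing but the two knobs, leave the gauge standing and everything else where it is, and let go at the end.

Things in the scene. Friction and masses are not known exactly. Their poses are not given: they have to be found in the camera images.
- stand: Torch-setting stand, fixed: grey base plate 170 x 400 x 14 mm, aluminium bed along its y (top at 51 mm), drive housing with two coaxial knobs on the robot's side, copper disc (100 mm) with a steel cone at the +y end. Origin: underside, below the torch's axis; x away from the robot, +y from torch to cone. The cone's blunt tip, on the torch's axis, is 0.5 to 5 mm past the gauge's far face; that gap is not measured.
- coarse_knob: Large outer knob, black, ribbed: 50 mm across, 18 mm high, 95 to 113 mm above the table, on a 32 mm neck. Origin: centre of its underside; axis upright, z up. Clockwise from above drives torch and carriage towards the gauge, 15 mm per rad. Geared to the inner knob: both always turn, this one a third as fast. Drag up to 0.3 N m; it stays where it is left.
- fine_knob: Small inner knob, bare aluminium, ribbed: 25 mm across, 21 mm high, 116 to 137 mm above the table, on the same axis above the outer knob. Origin: centre of its underside. Clockwise from above drives the torch towards the gauge, 5 mm per rad. Drag up to 0.1 N m, and in a halt a part of it lingers: the same part after equal small steps. Each newton on the gauge adds 0.005 N m. Stays where it is left.
- torch: Quartz torch, a clear tube 20 mm across lying along the stand's y, clamped on the sliding carriage. Origin: centre of its mouth, the flat end that meets the gauge, 75 mm above the table; y along its axis to the cone. Its spring mount gives 1 mm per 12 N. At the start the mouth is 15 to 45 mm short of the gauge.
- gauge: Setting gauge, loose, about 0.11 kg: steel plate 10 mm thick (along y), 30 mm wide, on a foot 30 x 42 x 5 mm, with a 10 mm stub on top, 56 mm high in all. It stands on the bed across the torch's axis. Origin: centre of its underside; the near face is 5 mm towards the torch. The torch pushes it along the bed with under 1 N until it meets the cone.
- spare_cone: Bystander: spare steel cone, 50 mm across, 32 mm high, standing on the base plate; origin under its centre.
- driver: Bystander: screwdriver with black handle, 170 mm long, lying on the table before the stand.
- tweezers: Bystander: steel tweezers, 120 mm long, lying on the table before the stand.
- jar: Bystander: white jar, 60 mm across, 65 mm high, behind the stand; origin under its centre.
- acid_bottle: Bystander: white bottle with grey cap, 64 mm across, 140 mm high, behind the stand; origin under its centre.
- beaker: Bystander: glass beaker, 66 mm across, 85 mm high, behind the stand; origin under its centre.
- tube_rack: Bystander: white rack of capped tubes, 73 x 136 mm, 105 mm high, on the table to the robot's right; origin under its centre.
There are look-alikes about, which are no part of the job. Leave any blue look-alike of the gauge alone.

How it is judged (in metres and radians):
On the way, in this order (a step that is already met when the one before it is completed fails the run):
1. the outer knob has brought the torch's mouth within 10 mm of the gauge, not touching it (contact force between the fingers and coarse_knob above 1 N and y of torch in the frame of gauge above -0.015 m and contact force between torch and gauge below 1 N), for 0.1 s.
2. the inner knob has nipped the gauge between torch and cone (contact force between the fingers and fine_knob above 1 N and contact force between torch and gauge above 5 N), for 0.1 s.
At the end, for the whole second after the job is handed in: the gauge stands upright (within 0.1 rad), nipped between torch and cone with 5 to 18 N, and the knobs are released (contact force between torch and gauge between 5 and 18 N and angle between gauge's own z axis and vertical below 0.1 rad); the robot touches nothing.
It fails at once if the torch is pressed on the gauge with over 25 N (contact force between torch and gauge above 25 N).
It fails at once if the outer knob is handled while the torch bears on the gauge with over 1.5 N (contact force between the fingers and coarse_knob above 1 N and contact force between torch and gauge above 1.5 N).
It fails at once if the robot handles the torch or the gauge (over 1 N) (contact force between any of the fingers, the arm and torch above 1 N or contact force between any of the fingers, the arm and gauge above 1 N).
It fails at once if a bystander is moved by over 20 mm (distance of any of spare_cone, driver, tweezers, jar, acid_bottle, beaker, tube_rack from where it was at the start of the episode above 0.02 m).
It also fails if it takes over 72 s, if anything falls off the work surface, if the arm or the gripper's body presses on something with over 40 N, if the wrist force passes 120 N, or if a joint passes its speed limit or range.

## Robot

A 6-joint arm with a two-finger parallel gripper is mounted at the origin on the work surface. World frame = base frame: x ahead of the robot, y to its left, z up, the work surface at z = 0. Lengths are in m, angles in degrees, forces in N, time in s.
With the tool pointing down it reaches from about 0.25 to 0.725 m from the base axis. Payload 9.7 kg.
Tool frame: the origin (TCP) lies midway between the tips of the shut fingers; the grasp point (between the pads) lies 19 mm behind it (grip_point_offset is the distance from the TCP to the grasp point, in m); y points along the fingers, z is the direction in which the jaws open and shut, and the axes are right-handed (so a half turn about y gives the same grasp; the last joint's range is limited). The gripper opens to 85 mm and grips with 20 to 120 N. Pads are 22 mm wide; open, the fingers measure 114 mm over their backs; the gripper's body (76 mm by 85 mm) begins 54 mm behind the grasp point. The pads swing forward as they close: fully open they stand 13 mm farther back than shut.
Start: joints at [74.886, 4.979, 10.078, 95.1, 0, 90], TCP at [0.143, 0.531, 0.231] pointing down, gripper open.
Joint ranges: [-179.16, 179.16], [-48.56, 103.87], [-65.8, 70.77], [-126.05, 130.52], [-82.76, 87.17], [-180, 180]. Speed limits (degrees/s): [127.2, 127.2, 147.25, 180, 180, 180].

## Interface

Orientations are given as [roll, pitch, yaw] about the fixed x, y, z axes, in that order (R = Rz(yaw) Ry(pitch) Rx(roll)).
In Python, from workcell import get_obs, camera, job_done, grip_point_offset gives the robot as it stands.
- The arm moves only by the tool move_arm, never from a script. Its argument "deltas" is a list that holds one entry, the list of rows, each a list of 4 numbers: the shift along the tool's x, y, z in m, then the turn about the tool's y in degrees. A call has 1 to 5 rows; each row is the pose to reach, as a shift and turn from the pose commanded when the call began, along the tool's axes at that moment; what a row does not reach only later rows make up. A row lasts 1/10 s, in which the tool goes at most 50 mm and 8.59 degrees, less where a joint would pass 70% of its speed; a pose out of reach is approached as far as the arm can. A call with a gripper value outside its range is refused whole. "claw" is the finger opening in m, from 0 to 0.0854, set as the call begins (left out, the last holds). The fingers move at their own pace and stop on an object; "newtons" is the grip in N (left out, the last holds). Time passes only in rows, so rows that repeat a pose let the fingers close. It gives the time, the measured TCP pose, the force and the opening at its end, in the units of the state.
- get_obs(): the state, without advancing time (a new reading comes with each control period).
- camera(name): name is "scene" or "top" or "wrist"; returns a dict with "color" (420x560x3 uint8, blue, green, red), "range_z" (420x560 float32, m along the optical axis (not along the pixel's ray), 0 where there is no reading), "fx", "fy", "cx", "cy" (pixels), "T" (4x4, takes a point from camera to world coordinates). Camera axes: x right, y down, z forward; pixel columns grow to the right and rows downward; lengths in m; the calibration is good to about 2 mm. A picture is of the moment at which its call begins.
- job_done(): hands the job in, once; it reports no verdict.
The state is a dict: "time": time; "q": joint angles; "qd": joint speeds; "joint_efforts": joint torques, N m; "ee_pos": TCP position; "tcp_rot": TCP orientation; "wrist_force": force on the tool from outside, world axes, zero at the start; "torque": the same for the moment, N m; "opening": finger opening in m.
Only numpy, scipy, OpenCV 4.12 (cv2) and the standard library are available. Lean on these libraries where they do the work, as an engineer would, in place of code of your own. Each camera call takes 0.05 s, during which the arm holds its last target. There are 200 camera calls.

## Working session

There is one attempt and no reset: what is moved stays moved. The work goes in short steps, Python scripts to look and compute and a tool call to move; the robot and the scene stay as the last step left them, time stands still between calls to the robot, and variables do not carry over. Pictures are saved under pics/ and viewed, about 8 in all and at most 12, crops included, and the job is handed in when it is done.

Besides the shell and the picture viewer there is one more tool, called as name([rows], argument=value, ...), one row to a line, values as JSON. move_arm: Moves the arm, as the interface text tells. Its arguments: {"type":"object","properties":{"deltas":{"type":"array"},"claw":{"type":"number"},"newtons":{"type":"number"}},"required":["deltas"]}

```bash
ls; mkdir -p pics; cat > h.py <<'E'
import numpy as np,cv2
from workcell import get_obs,camera,job_done,grip_point_offset
def ray(c,u,v):
    d=c["T"][:3,:3]@np.array([(u-c["cx"])/c["fx"],(v-c["cy"])/c["fy"],1.]);return c["T"][:3,3],d
def onz(c,u,v,z):
    o,d=ray(c,u,v);return o+d*(z-o[2])/d[2]
def pt(c,u,v):
    o,d=ray(c,u,v);return o+d*c["range_z"][int(v),int(u)]
E
python3 - <<'E'
from h import *
import pickle
print(get_obs(),grip_point_offset)
cs={n:camera(n) for n in("scene","top","wrist")}
pickle.dump(cs,open("c0.pkl","wb"))
for n in("scene","top"): cv2.imwrite(f"pics/{n}0.png",cs[n]["color"])
for n,c in cs.items(): print(n,c["T"].round(3).tolist(),c["fx"])
E
```

```text
pics
{'time': 0.0, 'q': array([7.48875714e+01, 5.01210087e+00, 1.00340886e+01, 9.51021463e+01,
       9.76115804e-04, 9.00003333e+01]), 'qd': array([ 0.00508316, -0.06702156,  0.06727642, -0.01325461,  0.04050906,
       -0.09628275]), 'joint_efforts': array([ 2.57575475e-04, -5.20387316e+01,  4.64804614e+01,  1.61174114e-02,
        4.48081209e-05,  5.13995246e-06]), 'ee_pos': array([0.14332285, 0.53073897, 0.23057022]), 'tcp_rot': array([-9.00801586e+01,  9.75648604e-04, -1.51127632e+01]), 'wrist_force': array([ 0.05891526, -0.68448155,  0.31296079]), 'torque': array([-0.01110857,  0.01847558, -0.03125433]), 'opening': 0.08534492293830481} 0.0187
scene [[-0.039, 0.696, -0.717, 1.276], [0.999, 0.031, -0.023, -0.04], [0.006, -0.717, -0.697, 0.774], [0.0, 0.0, 0.0, 1.0]] 394.7942093488377
top [[0.006, -0.989, 0.149, 0.407], [-1.0, -0.004, 0.012, -0.062], [-0.011, -0.149, -0.989, 1.322], [0.0, 0.0, 0.0, 1.0]] 521.9844176621315
wrist [[0.261, 0.916, 0.306, 0.065], [0.965, -0.247, -0.084, 0.552], [-0.001, 0.317, -0.948, 0.374], [0.0, 0.0, 0.0, 1.0]] 343.8918669408581
```

View pics/scene0.png

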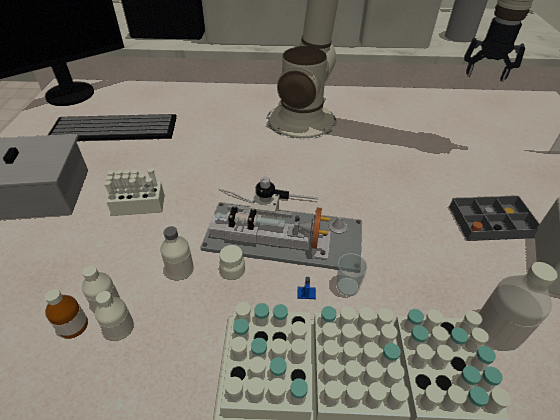

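View pics/top0.png

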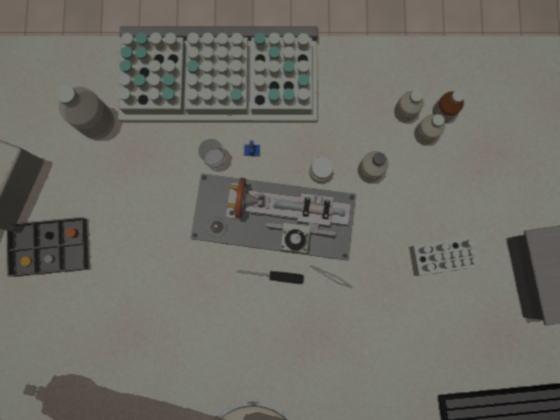

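Scene: the stand is at about (285,235), with the knob at (265,188). In the top view the knobs are at (295,239), the copper disc at (236,197) and the steel gauge near (255,201). The blue look-alike at (252,150) gets left alone. Next is a close crop from both views.

```bash
python3 - <<'E'
from h import *
import pickle
cs=pickle.load(open("c0.pkl","rb"))
t=cs["top"];s=cs["scene"]
a=cv2.resize(t["color"][165:295,185:365],(800,578),interpolation=cv2.INTER_CUBIC)
b=cv2.resize(s["color"][170:275,195:370],(800,480),interpolation=cv2.INTER_CUBIC)
cv2.imwrite("pics/t1.png",cv2.convertScaleAbs(a,alpha=1.5));cv2.imwrite("pics/s1.png",b)
for u,v in((295,239),(286,239),(301,246)): print(pt(t,u,v),onz(t,u,v,.137))
for u,v in((264,182),(264,186)): print(pt(s,u,v),onz(s,u,v,.137))
E
```

```text
[ 0.51070708 -0.09668077  0.13591735] [ 0.5106121  -0.09664937  0.137     ]
[ 0.51266019 -0.07647601  0.11244059] [ 0.51050767 -0.07618784  0.137     ]
[ 0.49663027 -0.11127358  0.11194736] [ 0.49476724 -0.11025942  0.137     ]
[ 0.52327513 -0.09902792  0.13662586] [ 0.52371689 -0.09899306  0.137     ]
[ 0.52500072 -0.0991294   0.12495848] [ 0.53893072 -0.09802588  0.137     ]
```

View pics/t1.png

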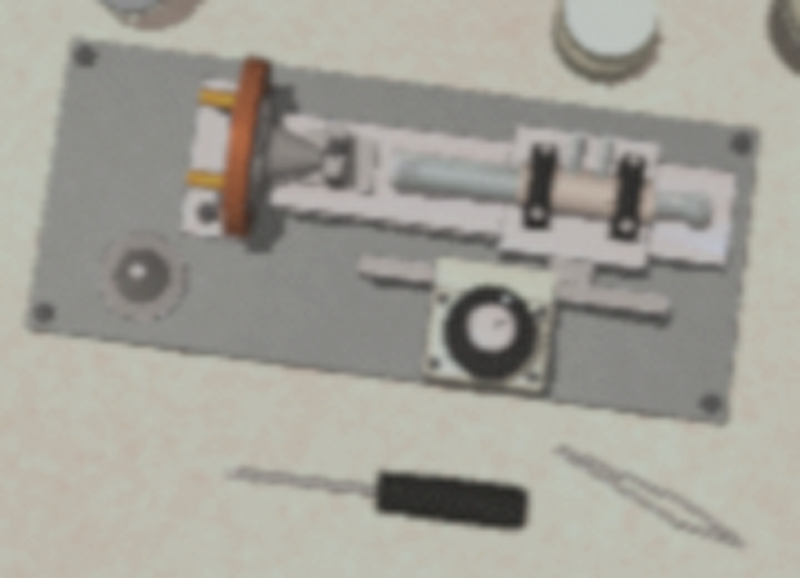

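View pics/s1.png

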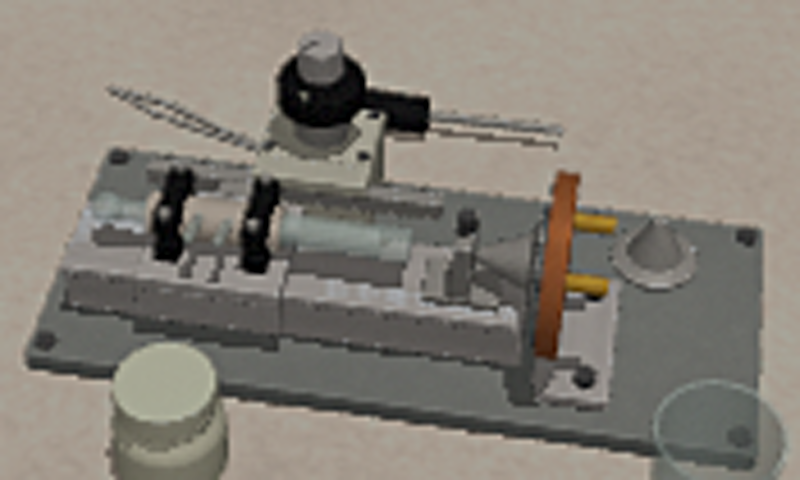

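Top crop: fine knob at (491,328), which is full-image (295.5,238.8). The torch mouth is near (395,170), the gauge's plate and stub near (345,160), and the spare cone at (140,275). Candidates for the gauge: the grey steel one on the bed, top (262,201), which I choose, and the blue one on the table, top (252,150), which I leave. The only knob stack is at top (295,239), black outer and aluminium inner. I'll go above it now.

move_arm([
  [[0.173,0,-0.171,0],[0.173,0,-0.171,0],[0.173,0,-0.171,0],[0.173,0,-0.171,0],[0.173,0,-0.171,0]],
], claw=0.0854)

```text
time: 0.65
ee_pos: [0.2663, 0.3187, 0.2312]
tcp_rot: [-90.0, -0.0, -15.1]
wrist_force: [1.5, 0.1, 0.1]
opening: 0.0853
```

move_arm([
  [[0.173,0,-0.171,0],[0.173,0,-0.171,0],[0.173,0,-0.171,0],[0.173,0,-0.171,0],[0.173,0,-0.171,0]],
])

```text
time: 1.15
ee_pos: [0.3889, 0.1083, 0.2313]
tcp_rot: [-90.0, -0.0, -15.2]
wrist_force: [0.6, -0.7, 0.1]
opening: 0.0855
```

move_arm([
  [[0.173,0,-0.171,-15],[0.173,0,-0.171,-15],[0.173,0,-0.171,-15],[0.173,0,-0.171,-15],[0.173,0,-0.171,-15]],
])

```text
time: 1.65
ee_pos: [0.5075, -0.0953, 0.2312]
tcp_rot: [-90.0, -0.0, -0.1]
wrist_force: [1.1, 1.4, 0.6]
opening: 0.0854
```

```bash
python3 - <<'E'
from h import *
import pickle
o=get_obs();print(o["time"],o["ee_pos"],o["tcp_rot"],o["q"][5],o["wrist_force"],o["torque"])
c=camera("wrist");pickle.dump(c,open("w1.pkl","wb"))
cv2.imwrite("pics/w1.png",cv2.resize(c["color"],(784,588),interpolation=cv2.INTER_CUBIC))
E
```

```text
1.65 [ 0.50753785 -0.09531608  0.2311542 ] [-8.99950757e+01 -6.23448865e-03 -1.30952043e-01] -10.508658750632568 [1.08891765 1.384958   0.60922801] [ 0.02321227 -0.04401619 -0.01787858]
```

View pics/w1.png

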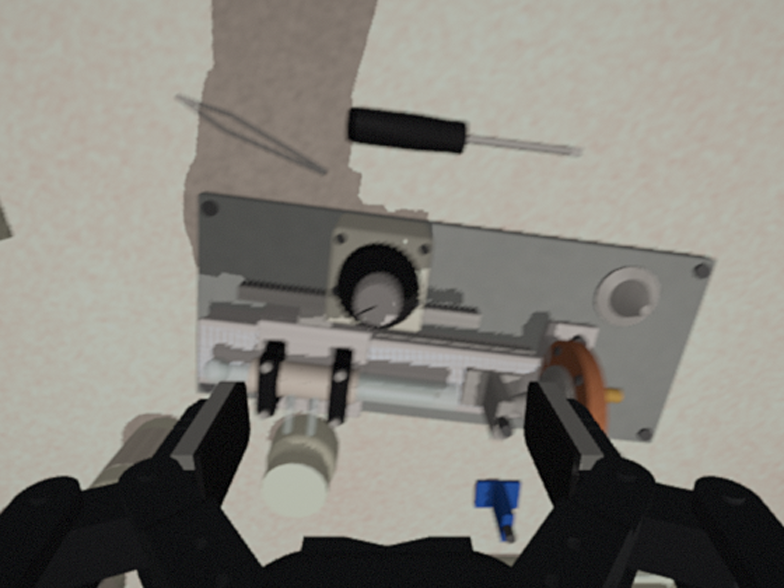

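Wrist view (right = +y, down = +x): knobs at (378,298), torch tube ending near (450,388), gauge near (490,395), copper disc at (580,385). I'll measure the stand axis, knob and gap, with one close crop.

```bash
python3 - <<'E'
from h import *
import pickle
t=pickle.load(open("c0.pkl","rb"))["top"];w=pickle.load(open("w1.pkl","rb"))
C=lambda u,v:(185+u/4.444,165+v/4.446)
for p in((85,55),(742,143),(43,312),(712,403)): print("hole",onz(t,*C(*p),.014))
a,b=onz(t,*C(43,312),.014),onz(t,*C(712,403),.014)
y=(a-b)[:2];y/=np.linalg.norm(y);x=np.array([y[1],-y[0]])
print("stand yaw",np.degrees(np.arctan2(-y[0],y[1])))
# knob top: wrist region by depth
P=np.stack(np.meshgrid(np.arange(560),np.arange(420)),-1).reshape(-1,2)
for n,c in(("t",t),("w",w)):
    z=c["range_z"].ravel();d=np.c_[(P[:,0]-c["cx"])/c["fx"],(P[:,1]-c["cy"])/c["fy"],np.ones(len(P))]*z[:,None]
    X=d@c["T"][:3,:3].T+c["T"][:3,3]
    near=np.hypot(X[:,0]-.512,X[:,1]+.098)<.06
    for lo,hi in((.130,.142),(.108,.1145),(.06,.094)):
        m=near&(X[:,2]>lo)&(X[:,2]<hi)&(z>0);Q=X[m]
        if len(Q): print(n,lo,len(Q),np.median(Q,0).round(4),(Q[:,:2].max(0)+Q[:,:2].min(0))/2,Q[:,:2].min(0),Q[:,:2].max(0))
c=w
crop=cv2.resize(c["color"][240:320,240:400],(800,400),interpolation=cv2.INTER_CUBIC)
zc=c["range_z"][240:320,240:400]
print(c["range_z"][262:300:6,300:380:6].round(3))
cv2.imwrite("pics/w1c.png",cv2.convertScaleAbs(crop,alpha=1.4))
E
```

```text
hole [0.67828809 0.13233168 0.014     ]
hole [ 0.62849115 -0.24469188  0.014     ]
hole [0.52976349 0.15230844 0.014     ]
hole [ 0.48043119 -0.22547858  0.014     ]
stand yaw -7.439719879363067
t 0.13 90 [ 0.5128 -0.0967  0.1361] [ 0.51289005 -0.09668099] [ 0.50136467 -0.10811097] [ 0.52441543 -0.085251  ]
t 0.108 197 [ 0.5107 -0.095   0.1119] [ 0.51280913 -0.09623033] [ 0.48944167 -0.12059096] [ 0.5361766  -0.07186971]
t 0.06 446 [ 0.5358 -0.1033  0.0704] [ 0.52809808 -0.10111164] [ 0.48510933 -0.15193312] [ 0.57108683 -0.05029016]
w 0.13 871 [ 0.5124 -0.0989  0.1375] [ 0.51396967 -0.09898905] [ 0.50142522 -0.11101729] [ 0.52651412 -0.08696081]
w 0.108 1705 [ 0.5061 -0.099   0.1134] [ 0.51387525 -0.09887733] [ 0.48864551 -0.12369329] [ 0.539105   -0.07406137]
w 0.06 2356 [ 0.509  -0.1087  0.0716] [ 0.52824892 -0.10170521] [ 0.48552513 -0.15317205] [ 0.57097272 -0.05023836]
[[0.361 0.361 0.361 0.36  0.36  0.36  0.361 0.36  0.36  0.36  0.358 0.36
  0.361 0.36 ]
 [0.361 0.362 0.363 0.362 0.362 0.363 0.356 0.355 0.358 0.351 0.356 0.356
  0.357 0.361]
 [0.333 0.334 0.336 0.337 0.338 0.365 0.359 0.358 0.357 0.34  0.341 0.358
  0.359 0.143]
 [0.33  0.331 0.331 0.332 0.331 0.366 0.361 0.362 0.356 0.334 0.33  0.361
  0.368 0.144]
 [0.331 0.33  0.331 0.33  0.332 0.363 0.362 0.364 0.352 0.33  0.319 0.321
  0.336 0.142]
 [0.415 0.414 0.338 0.    0.333 0.371 0.37  0.37  0.349 0.33  0.32  0.318
  0.335 0.144]
 [0.433 0.417 0.417 0.415 0.416 0.415 0.417 0.416 0.346 0.326 0.318 0.415
  0.416 0.143]]
```

View pics/w1c.png

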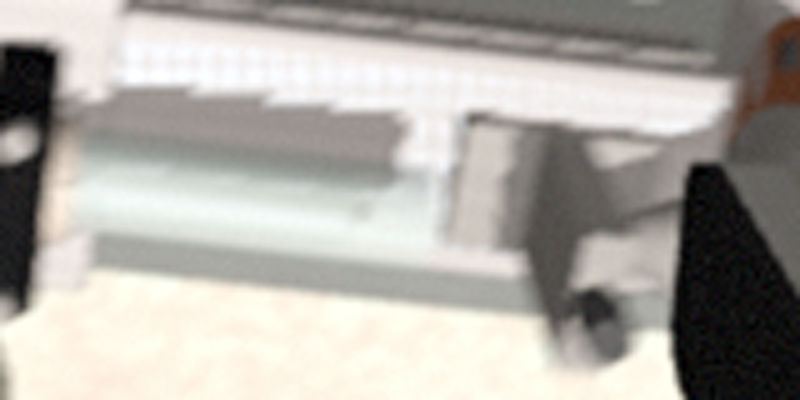

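The crop shows the tube ending near (440,225). The gauge foot is at (455-520,180), the dark near face of the plate from about x=530, and the stub at (600,320). Depth sees both, so I'll get the gap in stand coordinates.

```bash
cat > gap.py <<'E'
from h import *
yaw=np.radians(-7.44);Y=np.array([-np.sin(yaw),np.cos(yaw)]);X_=np.array([np.cos(yaw),np.sin(yaw)])
K=np.array([.5132,-.0978])
def cloud(c):
    P=np.stack(np.meshgrid(np.arange(560),np.arange(420)),-1).reshape(-1,2)
    z=c["range_z"].ravel();d=np.c_[(P[:,0]-c["cx"])/c["fx"],(P[:,1]-c["cy"])/c["fy"],np.ones(len(P))]*z[:,None]
    X=(d@c["T"][:3,:3].T+c["T"][:3,3])[z>0]
    r=X[:,:2]-K
    return np.c_[r@X_,r@Y,X[:,2]]
def hist(c):
    Q=cloud(c);m=(Q[:,2]>.068)&(Q[:,2]<.12)&(Q[:,0]>.05)&(Q[:,0]<.12)&(Q[:,1]>-.03)&(Q[:,1]<.11);Q=Q[m]
    for lo in np.arange(-.01,.1,.004):
        q=Q[(Q[:,1]>=lo)&(Q[:,1]<lo+.004)]
        if len(q): print(f"{lo:.3f} {len(q)} x {q[:,0].min():.3f}..{q[:,0].max():.3f} z {q[:,2].min():.3f}..{q[:,2].max():.3f}")
    for a,b in((0,.042),(.042,.09)):
        s=Q[(Q[:,1]>a)&(Q[:,1]<b)&(abs(Q[:,0]-.077)<.008)][:,1]
        if len(s): print(a,b,"y range",s.min(),s.max(),len(s))
E
python3 - <<'E'
from gap import *
import pickle
cs=pickle.load(open("c0.pkl","rb"))
for n,c in(("t",cs["top"]),("s",cs["scene"]),("w",pickle.load(open("w1.pkl","rb")))): print(n);hist(c)
E
```

```text
t
-0.010 26 x 0.063..0.102 z 0.071..0.094
-0.006 17 x 0.072..0.095 z 0.073..0.089
-0.002 14 x 0.075..0.093 z 0.077..0.087
0.002 12 x 0.076..0.091 z 0.074..0.086
0.006 14 x 0.075..0.092 z 0.073..0.086
0.010 14 x 0.075..0.094 z 0.075..0.089
0.014 14 x 0.075..0.093 z 0.076..0.086
0.018 13 x 0.076..0.094 z 0.071..0.087
0.022 13 x 0.074..0.092 z 0.078..0.087
0.026 14 x 0.075..0.091 z 0.072..0.089
0.030 15 x 0.074..0.095 z 0.072..0.088
0.034 13 x 0.076..0.093 z 0.073..0.089
0.038 13 x 0.075..0.092 z 0.077..0.089
0.042 14 x 0.075..0.091 z 0.072..0.085
0.046 14 x 0.075..0.094 z 0.074..0.088
0.050 14 x 0.075..0.093 z 0.078..0.087
0.054 13 x 0.076..0.093 z 0.074..0.085
0.058 13 x 0.075..0.092 z 0.078..0.088
0.062 14 x 0.074..0.092 z 0.073..0.089
0.066 2 x 0.083..0.085 z 0.081..0.086
0.090 21 x 0.072..0.100 z 0.074..0.108
0.094 25 x 0.072..0.102 z 0.069..0.112
0.098 18 x 0.072..0.101 z 0.081..0.106
0 0.042 y range 6.931129170878259e-05 0.04172381043989455 88
0.042 0.09 y range 0.04200210452827466 0.06625185424487318 51
s
-0.010 17 x 0.079..0.097 z 0.072..0.089
-0.006 12 x 0.077..0.095 z 0.075..
[... 1279 characters left out ...]
76..0.095 z 0.072..0.087
0.026 85 x 0.076..0.094 z 0.070..0.087
0.030 85 x 0.076..0.095 z 0.073..0.087
0.034 88 x 0.076..0.094 z 0.071..0.086
0.038 83 x 0.076..0.095 z 0.073..0.086
0.042 89 x 0.076..0.094 z 0.071..0.087
0.046 85 x 0.076..0.093 z 0.071..0.086
0.050 85 x 0.076..0.095 z 0.071..0.087
0.054 84 x 0.076..0.093 z 0.071..0.087
0.058 81 x 0.076..0.094 z 0.072..0.086
0.062 38 x 0.077..0.094 z 0.071..0.086
0.086 326 x 0.073..0.103 z 0.068..0.108
0.090 202 x 0.073..0.103 z 0.068..0.109
0.094 169 x 0.073..0.104 z 0.068..0.109
0.098 14 x 0.073..0.102 z 0.075..0.107
0 0.042 y range 4.0090387357484796e-05 0.041920369850449134 622
0.042 0.09 y range 0.04204535972971655 0.08998558202691251 443
```

Gap is about 24 mm: mouth at stand-y 64.5 mm and gauge near face at about 88.5 mm from the knob. The knob axis is at (0.513,-0.098), with tops measured at 0.137 and 0.113 in both views. The plan is about 70° clockwise on the outer knob, starting from yaw +35.

move_arm([
  [[0.0055,0.03,-0.0025,-8],[0.0055,0.06,-0.0025,-16],[0.0055,0.075,-0.0025,-24],[0.0055,0.08,-0.0025,-32],[0.0055,0.081,-0.0025,-35]],
], claw=0.066, newtons=40)

```text
time: 2.2
ee_pos: [0.5118, -0.0956, 0.1488]
tcp_rot: [-89.9, 0.1, 35.2]
wrist_force: [0.8, 0.7, 0.9]
opening: 0.066
```

move_arm([
  [[0,0.02,0,0],[0,0.04,0,0],[0,0.055,0,0],[0,0.064,0,0],[0,0.064,0,0]],
])

```text
time: 2.7
ee_pos: [0.5118, -0.0955, 0.0851]
tcp_rot: [-89.9, 0.1, 34.9]
wrist_force: [0.1, 0.5, -0.4]
opening: 0.0661
```

```bash
python3 - <<'E'
from gap import *
import pickle
o=get_obs();print(o["time"],o["ee_pos"],o["tcp_rot"],o["wrist_force"],o["torque"])
c=camera("scene");hist(c)
a=cv2.resize(c["color"][150:275,195:370],(800,571),interpolation=cv2.INTER_CUBIC)
cv2.imwrite("pics/s2.png",a)
E
```

```text
2.7 [ 0.51178864 -0.0955409   0.08505454] [-8.99140531e+01  8.48976703e-02  3.48884992e+01] [ 0.06153363  0.48330726 -0.42514529] [-0.01699793  0.02389562 -0.00855817]
-0.010 18 x 0.079..0.097 z 0.071..0.089
-0.006 15 x 0.077..0.095 z 0.074..0.088
-0.002 9 x 0.083..0.094 z 0.076..0.085
0.002 14 x 0.083..0.095 z 0.071..0.088
0.006 12 x 0.084..0.095 z 0.072..0.087
0.010 14 x 0.079..0.095 z 0.073..0.087
0.014 12 x 0.080..0.095 z 0.074..0.087
0.018 10 x 0.082..0.095 z 0.077..0.084
0.022 15 x 0.082..0.095 z 0.073..0.087
0.026 11 x 0.081..0.094 z 0.073..0.086
0.030 14 x 0.082..0.096 z 0.072..0.086
0.034 14 x 0.080..0.097 z 0.076..0.087
0.038 11 x 0.082..0.095 z 0.072..0.086
0.042 14 x 0.081..0.095 z 0.073..0.086
0.046 13 x 0.082..0.094 z 0.071..0.086
0.050 13 x 0.080..0.095 z 0.073..0.087
0.054 14 x 0.080..0.095 z 0.075..0.086
0.058 11 x 0.083..0.094 z 0.072..0.086
0.062 11 x 0.083..0.096 z 0.069..0.086
0.086 5 x 0.085..0.101 z 0.092..0.106
0.090 29 x 0.086..0.105 z 0.068..0.109
0.094 30 x 0.085..0.104 z 0.073..0.108
0.098 16 x 0.073..0.103 z 0.070..0.097
0 0.042 y range 0.0008449255361529368 0.04056197628089547 21
0.042 0.09 y range 0.04319982865236737 0.06303183640580391 10
```

View pics/s2.png

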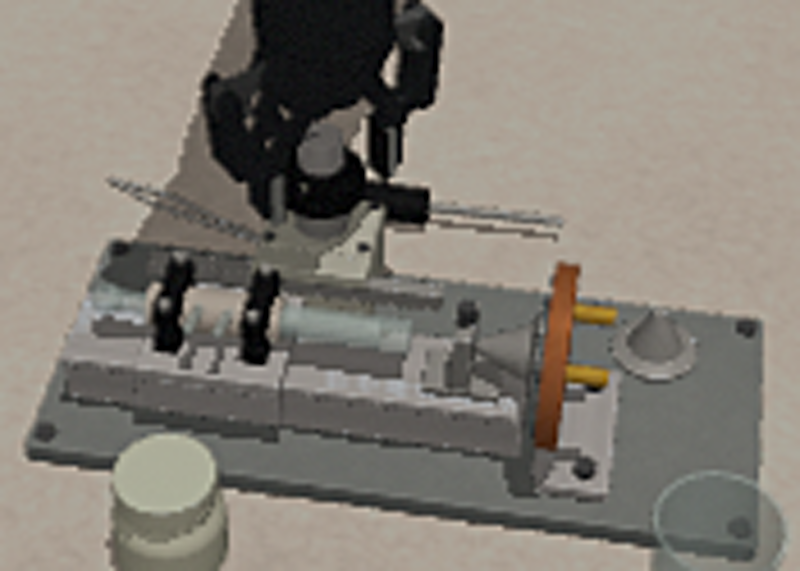

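Scene crop: the fingers straddle the outer knob, clear of the housing and the tube. Centring correction of about -2.5 mm along the jaw, then close.

move_arm([
  [[0,0,-0.0025,0],[0,0,-0.0025,0],[0,0,-0.0025,0],[0,0,-0.0025,0],[0,0,-0.0025,0]],
])

```text
time: 3.25
ee_pos: [0.514, -0.0978, 0.0865]
tcp_rot: [-90.0, -0.0, 34.9]
wrist_force: [0.1, 0.4, -0.2]
opening: 0.0661
```

move_arm([
  [[0,0,0,0],[0,0,0,0],[0,0,0,0],[0,0,0,0],[0,0,0,0]],
], claw=0.04, newtons=40)

```text
time: 3.75
ee_pos: [0.5142, -0.0981, 0.0867]
tcp_rot: [-90.1, -0.0, 34.9]
wrist_force: [0.9, -4.3, 5.4]
opening: 0.0485
```

move_arm([
  [[0,0,0,0],[0,0,0,0]],
])

```text
time: 3.95
ee_pos: [0.5142, -0.0981, 0.0867]
tcp_rot: [-90.1, -0.0, 34.9]
wrist_force: [-0.1, -4.0, 4.5]
opening: 0.0488
```

Gripped at about 49 mm with small side force. I'll turn 40° first, then look.

move_arm([
  [[0,0,0,8],[0,0,0,16],[0,0,0,24],[0,0,0,32],[0,0,0,40]],
])

```text
time: 4.45
ee_pos: [0.5143, -0.0987, 0.0867]
tcp_rot: [-90.1, -0.1, -5.4]
wrist_force: [0.9, -8.9, 4.5]
opening: 0.0491
```

```bash
cat >> gap.py <<'E'
def g(c):
    Q=cloud(c);Q=Q[(Q[:,2]>.069)&(Q[:,2]<.0995)&(Q[:,1]>.02)&(Q[:,1]<.11)&(Q[:,0]>.070)&(Q[:,0]<.106)]
    s=np.sort(Q[:,1]);d=np.diff(s);r=[(round(s[i]*1e3,1),round(s[i+1]*1e3,1)) for i in np.where(d>.002)[0]]
    print("gaps mm",r,"n",len(s))
E
python3 - <<'E'
from gap import *
o=get_obs();print(o["time"],o["ee_pos"],o["tcp_rot"],o["wrist_force"],o["torque"])
for n in("scene","top","wrist"): print(n);g(camera(n))
E
```

```text
4.45 [ 0.51432316 -0.09865948  0.08668872] [-9.01126674e+01 -7.06353943e-02 -5.44318641e+00] [ 0.85865693 -8.91494109  4.49643063] [-1.73996388 -0.21822308  0.49147595]
scene
gaps mm [(np.float64(74.7), np.float64(88.8))] n 259
top
gaps mm [] n 64
wrist
gaps mm [(np.float64(38.8), np.float64(65.9)), (np.float64(74.7), np.float64(88.2)), (np.float64(89.6), np.float64(106.5))] n 785
```

The mouth advanced about 10.5 mm, so there was no slip. The gap is now about 13.5 mm in both views. Another 32° brings it to about 5 mm.

move_arm([
  [[0,0,0,8],[0,0,0,16],[0,0,0,24],[0,0,0,30],[0,0,0,32]],
])

```text
time: 5.1
ee_pos: [0.5141, -0.0991, 0.0867]
tcp_rot: [-90.1, -0.1, -37.4]
wrist_force: [0.3, -10.5, 4.9]
opening: 0.0485
```

move_arm([
  [[0,0,0,0],[0,0,0,0]],
])

```text
time: 5.3
ee_pos: [0.5142, -0.0991, 0.0867]
tcp_rot: [-90.1, -0.1, -37.2]
wrist_force: [1.3, -10.3, 4.7]
opening: 0.0487
```

```bash
python3 - <<'E'
from gap import *
o=get_obs();print(o["time"],o["ee_pos"],o["tcp_rot"],o["wrist_force"],o["torque"])
for n in("scene","wrist"): print(n);g(camera(n))
E
```

```text
5.3 [ 0.51416556 -0.0991304   0.08671274] [-90.10151345  -0.13130708 -37.20209026] [  1.278188   -10.30268633   4.72099324] [-2.06459044  0.01285313 -0.29488282]
scene
gaps mm [(np.float64(83.1), np.float64(88.9)), (np.float64(100.7), np.float64(102.9))] n 285
wrist
gaps mm [(np.float64(83.0), np.float64(88.3)), (np.float64(98.9), np.float64(101.6))] n 4632
```

Gap is now about 5.5 mm in both views, so the outer knob is done. I'll release, raise and turn back for the inner knob. The side force suggests the axis is really near y=-0.0995.

move_arm([
  [[0,0,0,0],[0,0,0,0],[0,0,0,0],[0,-0.02,0,0],[0,-0.06,0,0]],
], claw=0.066)

```text
time: 5.9
ee_pos: [0.5122, -0.0971, 0.1438]
tcp_rot: [-90.1, 0.3, -37.1]
wrist_force: [1.1, -0.6, 0.9]
opening: 0.066
```

move_arm([
  [[0,0,0,-8],[0,0,0,-16],[0,0,0,-24],[0,0,0,-32],[0,0,0,-40]],
], claw=0.05)

```text
time: 6.4
ee_pos: [0.5138, -0.0974, 0.146]
tcp_rot: [-90.0, 0.0, 3.2]
wrist_force: [-0.2, -0.6, 0.9]
opening: 0.05
```

move_arm([
  [[0,0,0,-8],[0,0,0,-16],[0,0,0,-24],[0,0,0,-32],[0,0,0,-40]],
])

```text
time: 6.9
ee_pos: [0.5138, -0.0974, 0.146]
tcp_rot: [-89.9, -0.0, 43.2]
wrist_force: [0.6, -0.4, 0.4]
opening: 0.05
```

move_arm([
  [[0,0,0,-8],[0,0,0,-16],[0,0,0,-17],[0,0,0,-17],[0,0,0,-17]],
])

```text
time: 7.4
ee_pos: [0.5139, -0.0976, 0.1462]
tcp_rot: [-90.0, -0.0, 59.7]
wrist_force: [0.8, 0.2, -0.5]
opening: 0.05
```

```bash
python3 - <<'E'
from gap import *
for i in range(3):
  o=get_obs();print(o["time"],o["ee_pos"],o["tcp_rot"],o["wrist_force"],o["torque"]);c=camera("scene")
g(c)
E
```

```text
7.4 [ 0.51385285 -0.09761607  0.14618182] [-8.99829656e+01 -3.17794407e-03  5.97174218e+01] [ 0.78467691  0.19966876 -0.53278405] [ 0.0234229  -0.04512061  0.00695925]
7.45 [ 0.5138816  -0.09766479  0.1462113 ] [-8.99890547e+01 -2.76778861e-03  5.97471097e+01] [-0.00427267 -0.13276821  0.19971355] [-0.00984556 -0.00367757  0.03945271]
7.5 [ 0.51388946 -0.09768537  0.14624098] [-8.99921031e+01 -2.04070986e-03  5.97774067e+01] [-0.42197454  0.14288065 -1.27500838] [ 0.01186929 -0.00595416  0.03373269]
gaps mm [(np.float64(83.1), np.float64(89.0))] n 284
```

move_arm([
  [[-0.0013,0.01,-0.0014,0],[-0.0013,0.02,-0.0014,0],[-0.0013,0.0285,-0.0014,0],[-0.0013,0.0285,-0.0014,0],[-0.0013,0.0285,-0.0014,0]],
])

```text
time: 8.05
ee_pos: [0.5142, -0.0995, 0.1174]
tcp_rot: [-90.0, 0.0, 59.9]
wrist_force: [-0.1, 0.4, 0.5]
opening: 0.0499
```

move_arm([
  [[0,0,0,0],[0,0,0,0],[0,0,0,0],[0,0,0,0],[0,0,0,0]],
], claw=0.015, newtons=40)

```text
time: 8.55
ee_pos: [0.5134, -0.0988, 0.1185]
tcp_rot: [-89.9, -0.0, 59.9]
wrist_force: [-8.1, 3.9, 7.7]
opening: 0.0235
```

```bash
cat >> gap.py <<'E'
def feel(n=10):
    R=[]
    for i in range(n):
        o=get_obs();R.append(np.r_[o["wrist_force"],o["torque"]]);c=camera("scene")
    R=np.array(R);print(round(o["time"],2),o["ee_pos"].round(4),o["tcp_rot"][2].round(2),"F",R[:,:3].mean(0).round(2),"T",R[:,3:].mean(0).round(4),"sd",(R.std(0)[5]/n**.5).round(4),o["opening"].round(4));return c
E
python3 - <<'E'
from gap import *
c=feel(6);g(c)
cv2.imwrite("pics/s3.png",cv2.resize(c["color"][150:275,195:370],(800,571),interpolation=cv2.INTER_CUBIC))
E
```

```text
Traceback (most recent call last):
  File "gap.py", line 26, in feel
    R=np.array(R);print(round(o["time"],2),o["ee_pos"].round(4),o["tcp_rot"][2].round(2),"F",R[:,:3].mean(0).round(2),"T",R[:,3:].mean(0).round(4),"sd",(R.std(0)[5]/n**.5).round(4),o["opening"].round(4));return c
                                                                                                                                                                                     ^^^^^^^^^^^^^^^^^^
AttributeError: 'float' object has no attribute 'round'
```

move_arm([
  [[0,0,0,0],[0,0,0,0],[0,-0.003,0.0015,0],[0,-0.003,0.0015,0],[0,-0.003,0.0015,0]],
], claw=0.04)

```text
time: 9.35
ee_pos: [0.5133, -0.0989, 0.121]
tcp_rot: [-90.0, -0.0, 59.9]
wrist_force: [-0.1, -0.1, 0.7]
opening: 0.0402
```

move_arm([
  [[0,0,0,0],[0,0,0,0],[0,0,0,0],[0,0,0,0],[0,0,0,0]],
], claw=0.015, newtons=35)

```text
time: 9.85
ee_pos: [0.5133, -0.0989, 0.121]
tcp_rot: [-90.0, -0.0, 59.9]
wrist_force: [-0.4, 0.5, 2.7]
opening: 0.0232
```

```bash
sed -i 's/o\["opening"\].round(4)/round(o["opening"],4)/' gap.py
python3 - <<'E'
from gap import *
c=feel(6);g(c)
cv2.imwrite("pics/s3.png",cv2.resize(c["color"][150:275,195:370],(800,571),interpolation=cv2.INTER_CUBIC))
E
```

```text
10.1 [ 0.5132 -0.0989  0.1209] 59.88 F [-0.12  0.23  3.54] T [-0.0755  0.0634 -0.0022] sd 0.0139 0.0238
gaps mm [(np.float64(83.1), np.float64(88.9)), (np.float64(99.0), np.float64(102.7))] n 283
```

View pics/s3.png

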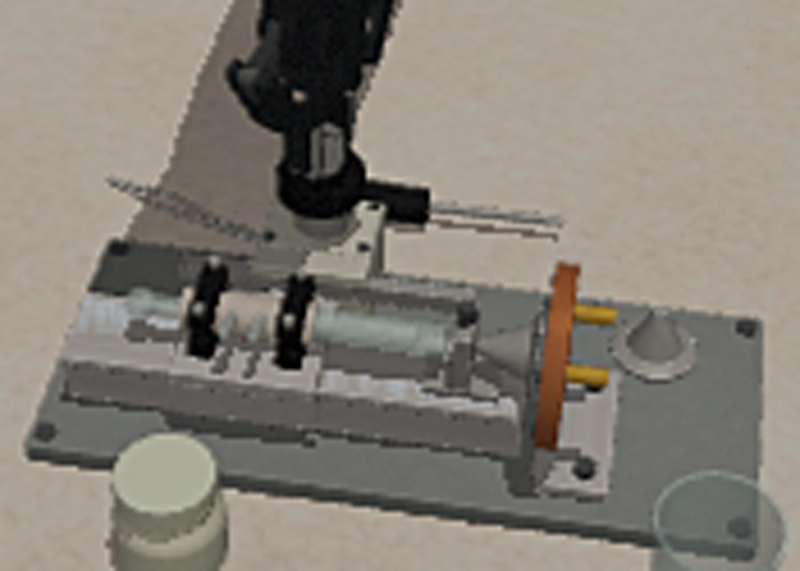

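Crop: the inner knob is held alone, the fingers stay above the black knob, the gauge is standing and the gap is about 5.5 mm. I'll turn 40°, expecting 3.5 mm, then take equal 3° steps with averaged torque.

move_arm([
  [[0,0,0,8],[0,0,0,16],[0,0,0,24],[0,0,0,32],[0,0,0,40]],
])

```text
time: 10.65
ee_pos: [0.5132, -0.0987, 0.1209]
tcp_rot: [-90.0, -0.0, 19.6]
wrist_force: [-2.1, 0.6, 3.8]
opening: 0.0236
```

move_arm([
  [[0,0,0,3],[0,0,0,3],[0,0,0,3]],
])

```text
time: 10.95
ee_pos: [0.5131, -0.0987, 0.1209]
tcp_rot: [-90.0, -0.0, 17.0]
wrist_force: [-0.1, 0.6, 5.9]
opening: 0.0237
```

move_arm([
  [[0,0,0,3],[0,0,0,3],[0,0,0,3]],
])

```text
time: 11.25
ee_pos: [0.5131, -0.0987, 0.1209]
tcp_rot: [-90.0, -0.0, 14.0]
wrist_force: [-0.7, 0.4, 6.0]
opening: 0.0234
```

```bash
cat > f.py <<'E'
from gap import *
c=feel(8);g(c)
E
python3 f.py
```

```text
11.6 [ 0.5132 -0.0987  0.1209] 13.99 F [-1.28  1.11  5.33] T [0.1737 0.2836 0.0291] sd 0.0084 0.0237
gaps mm [(np.float64(103.6), np.float64(105.7))] n 294
```

move_arm([
  [[0,0,0,3],[0,0,0,3],[0,0,0,3]],
])

```text
time: 11.95
ee_pos: [0.5131, -0.0987, 0.1209]
tcp_rot: [-90.0, -0.0, 11.0]
wrist_force: [-1.6, 0.8, 5.1]
opening: 0.0238
```

```bash
python3 f.py
```

```text
12.3 [ 0.5131 -0.0987  0.1209] 10.99 F [-1.4   0.72  5.08] T [0.179  0.2826 0.0396] sd 0.0185 0.0236
gaps mm [] n 297
```

move_arm([
  [[0,0,0,3],[0,0,0,3],[0,0,0,3]],
])

```text
time: 12.65
ee_pos: [0.5131, -0.0987, 0.1209]
tcp_rot: [-90.0, -0.0, 8.0]
wrist_force: [-1.0, 0.7, 5.4]
opening: 0.0236
```

```bash
python3 f.py
```

```text
13.0 [ 0.5131 -0.0987  0.1209] 7.99 F [-1.39  0.81  5.49] T [0.2297 0.3111 0.0371] sd 0.011 0.0237
gaps mm [(np.float64(99.0), np.float64(101.1))] n 298
```

Baseline lingering torque is about 0.035 N·m and the gap about 1 mm. I'll add gauge tracking by its stub top and continue. Three steps (9°) per batch cannot exceed about 10 N.

```bash
cat > f.py <<'E'
from gap import *
import sys
c=feel(int(sys.argv[1]));Q=cloud(c)
q=Q[(Q[:,2]>.0985)&(Q[:,2]<.112)&(Q[:,1]>.08)&(Q[:,1]<.104)&(Q[:,0]>.07)&(Q[:,0]<.11)]
k=Q[(Q[:,2]>.078)&(Q[:,2]<.1)&(Q[:,1]>-.06)&(Q[:,1]<.03)&(Q[:,0]>.06)]
print("stub y",(q[:,1].mean()*1e3).round(2),len(q))
E
python3 f.py 8
```

```text
13.4 [ 0.5131 -0.0987  0.1209] 7.99 F [-1.74  1.03  5.48] T [0.2172 0.2882 0.0273] sd 0.01 0.0233
stub y 94.05 19
```

move_arm([
  [[0,0,0,3],[0,0,0,3],[0,0,0,3]],
])

```text
time: 13.75
ee_pos: [0.5131, -0.0987, 0.1209]
tcp_rot: [-90.0, -0.0, 5.0]
wrist_force: [-1.8, 0.8, 5.1]
opening: 0.0233
```

```bash
python3 f.py 8
```

```text
14.1 [ 0.5131 -0.0987  0.1209] 4.99 F [-1.55  1.41  5.15] T [0.2309 0.3086 0.0427] sd 0.0071 0.0234
stub y 94.07 19
```

move_arm([
  [[0,0,0,3],[0,0,0,3],[0,0,0,3]],
])

```text
time: 14.45
ee_pos: [0.5131, -0.0987, 0.1209]
tcp_rot: [-90.0, -0.0, 2.0]
wrist_force: [-1.3, 1.3, 4.6]
opening: 0.0231
```

```bash
python3 f.py 8
```

```text
14.8 [ 0.5131 -0.0987  0.1209] 1.99 F [-1.22  1.37  5.01] T [0.2455 0.3219 0.0545] sd 0.0048 0.0234
stub y 93.83 18
```

move_arm([
  [[0,0,0,3],[0,0,0,3],[0,0,0,3]],
])

```text
time: 15.15
ee_pos: [0.5131, -0.0987, 0.1209]
tcp_rot: [-90.0, 0.0, -1.0]
wrist_force: [-1.6, 0.7, 5.9]
opening: 0.0235
```

```bash
python3 f.py 8
```

```text
15.5 [ 0.5131 -0.0986  0.1209] -1.01 F [-1.52  1.08  5.38] T [0.2574 0.3046 0.0387] sd 0.0118 0.0233
stub y 94.2 19
```

Turned 61° so far, baseline 0.038 ± 0.009 N·m, gauge not yet moved. I'll take two 3° steps per feel.

move_arm([
  [[0,0,0,3],[0,0,0,3],[0,0,0,3]],
])

```text
time: 15.85
ee_pos: [0.5131, -0.0986, 0.1209]
tcp_rot: [-90.0, 0.0, -4.0]
wrist_force: [-1.9, 1.6, 5.5]
opening: 0.0234
```

move_arm([
  [[0,0,0,3],[0,0,0,3],[0,0,0,3]],
])

```text
time: 16.15
ee_pos: [0.5131, -0.0986, 0.1209]
tcp_rot: [-90.0, -0.0, -7.0]
wrist_force: [-1.5, 1.1, 6.3]
opening: 0.0237
```

```bash
python3 f.py 6
```

```text
16.4 [ 0.5131 -0.0986  0.1209] -7.01 F [-1.27  1.44  5.42] T [0.2733 0.2981 0.0435] sd 0.019 0.0234
stub y 93.81 18
```

move_arm([
  [[0,0,0,3],[0,0,0,3],[0,0,0,3]],
])

```text
time: 16.75
ee_pos: [0.5131, -0.0986, 0.1209]
tcp_rot: [-90.0, 0.0, -10.0]
wrist_force: [-1.6, 1.7, 5.0]
opening: 0.0233
```

```bash
python3 f.py 8
```

```text
17.1 [ 0.5131 -0.0986  0.1209] -10.0 F [-1.66  1.77  5.28] T [0.3126 0.3017 0.0268] sd 0.0082 0.0234
stub y 94.02 21
```

move_arm([
  [[0,0,0,3],[0,0,0,3],[0,0,0,3]],
])

```text
time: 17.45
ee_pos: [0.5132, -0.0986, 0.1209]
tcp_rot: [-90.0, 0.0, -13.0]
wrist_force: [-1.0, 1.5, 5.8]
opening: 0.0236
```

move_arm([
  [[0,0,0,3],[0,0,0,3],[0,0,0,3]],
])

```text
time: 17.75
ee_pos: [0.5132, -0.0986, 0.1209]
tcp_rot: [-90.0, 0.0, -16.0]
wrist_force: [-1.3, 1.9, 5.0]
opening: 0.0233
```

```bash
python3 f.py 8; python3 - <<'E'
from gap import *
c=camera("wrist");g(c);cv2.imwrite("pics/w2.png",cv2.resize(c["color"][210:420,200:480],(800,600),interpolation=cv2.INTER_CUBIC))
E
```

```text
18.1 [ 0.5132 -0.0986  0.1209] -16.01 F [-1.34  1.93  5.68] T [0.3204 0.3084 0.038 ] sd 0.011 0.0238
stub y 94.48 21
gaps mm [(np.float64(99.8), np.float64(103.2))] n 1150
```

View pics/w2.png

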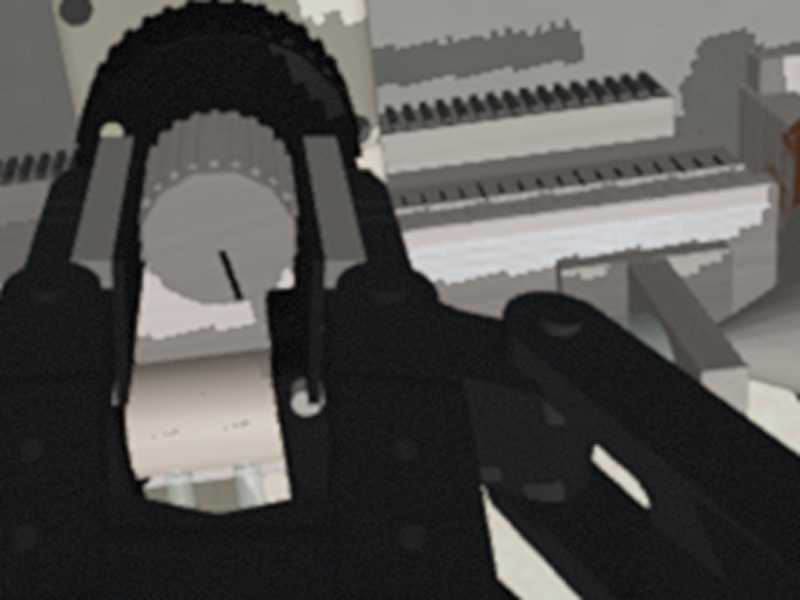

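Wrist crop: the pads hold only the aluminium knob, at (220,220), clear of the black knob. The gauge stands upright at (690,320) and has just begun to move. I'll continue.

move_arm([
  [[0,0,0,3],[0,0,0,3],[0,0,0,3]],
])

```text
time: 18.5
ee_pos: [0.5132, -0.0986, 0.1209]
tcp_rot: [-90.0, 0.0, -19.0]
wrist_force: [-1.9, 1.9, 5.8]
opening: 0.023
```

move_arm([
  [[0,0,0,3],[0,0,0,3],[0,0,0,3]],
])

```text
time: 18.8
ee_pos: [0.5131, -0.0986, 0.1209]
tcp_rot: [-90.0, 0.0, -22.0]
wrist_force: [-1.3, 1.8, 4.6]
opening: 0.0234
```

```bash
python3 f.py 6
```

```text
19.05 [ 0.5131 -0.0985  0.1209] -22.0 F [-1.32  1.78  5.11] T [0.3636 0.2705 0.0463] sd 0.007 0.0236
stub y 95.46 21
```

move_arm([
  [[0,0,0,3],[0,0,0,3],[0,0,0,3]],
])

```text
time: 19.4
ee_pos: [0.5132, -0.0985, 0.1209]
tcp_rot: [-90.0, 0.0, -25.0]
wrist_force: [-1.7, 1.3, 4.5]
opening: 0.0232
```

```bash
python3 f.py 6
```

```text
19.65 [ 0.5132 -0.0985  0.1209] -25.0 F [-1.47  1.99  5.39] T [0.4032 0.2715 0.0436] sd 0.01 0.0236
stub y 95.85 20
```

move_arm([
  [[0,0,0,3],[0,0,0,3],[0,0,0,3]],
])

```text
time: 20.0
ee_pos: [0.5132, -0.0985, 0.1209]
tcp_rot: [-90.0, 0.0, -28.0]
wrist_force: [-1.3, 2.0, 5.3]
opening: 0.0234
```

```bash
python3 f.py 5
```

```text
20.2 [ 0.5132 -0.0985  0.1209] -28.0 F [-1.35  2.37  5.22] T [0.405  0.284  0.0303] sd 0.0159 0.0234
stub y 95.9 20
```

move_arm([
  [[0,0,0,3],[0,0,0,3],[0,0,0,3]],
])

```text
time: 20.55
ee_pos: [0.5132, -0.0985, 0.1209]
tcp_rot: [-90.0, 0.0, -31.0]
wrist_force: [-1.6, 1.8, 4.6]
opening: 0.0232
```

```bash
python3 f.py 6
```

```text
20.8 [ 0.5132 -0.0985  0.1209] -31.0 F [-1.15  2.    5.1 ] T [0.4114 0.2536 0.0338] sd 0.0068 0.0239
stub y 95.97 19
```

move_arm([
  [[0,0,0,3],[0,0,0,3],[0,0,0,3]],
])

```text
time: 21.15
ee_pos: [0.5132, -0.0985, 0.1209]
tcp_rot: [-90.0, 0.0, -34.0]
wrist_force: [-0.8, 2.8, 6.0]
opening: 0.0232
```

```bash
python3 f.py 6
```

```text
21.4 [ 0.5132 -0.0985  0.1209] -34.0 F [-1.02  2.25  5.01] T [0.3988 0.2568 0.045 ] sd 0.0086 0.0237
stub y 96.21 19
```

move_arm([
  [[0,0,0,3],[0,0,0,3],[0,0,0,3]],
])

```text
time: 21.75
ee_pos: [0.5132, -0.0985, 0.1209]
tcp_rot: [-90.0, 0.0, -37.0]
wrist_force: [-1.5, 2.5, 5.2]
opening: 0.0232
```

```bash
python3 f.py 6
```

```text
22.0 [ 0.5132 -0.0985  0.1209] -37.0 F [-0.9   1.89  4.95] T [0.4366 0.2452 0.0782] sd 0.0112 0.0233
stub y 96.48 21
```

```bash
python3 f.py 12
```

```text
22.6 [ 0.5132 -0.0985  0.1209] -37.0 F [-1.09  2.13  5.24] T [0.4365 0.2376 0.0554] sd 0.0082 0.0235
stub y 96.26 20
```

Torque is up by 0.025 ± 0.008, about 5 ± 1.6 N, and the stub has stopped near 96.3. One more step.

move_arm([
  [[0,0,0,3],[0,0,0,3],[0,0,0,3]],
])

```text
time: 22.95
ee_pos: [0.5132, -0.0985, 0.1209]
tcp_rot: [-90.0, 0.0, -40.0]
wrist_force: [-1.3, 2.0, 5.0]
opening: 0.0231
```

```bash
python3 f.py 14
```

```text
23.6 [ 0.5132 -0.0985  0.1209] -39.99 F [-1.13  2.28  4.89] T [0.4458 0.2407 0.0764] sd 0.0067 0.0229
stub y 96.42 19
```

About 7.7 N: each step adds the expected 3.1 N and the halts agree. One last equal step should give about 10.8 N.

move_arm([
  [[0,0,0,3],[0,0,0,3],[0,0,0,3]],
])

```text
time: 23.95
ee_pos: [0.5132, -0.0985, 0.1209]
tcp_rot: [-90.0, 0.0, -43.0]
wrist_force: [-0.1, 2.3, 5.1]
opening: 0.0233
```

```bash
python3 f.py 14
```

```text
24.6 [ 0.5132 -0.0985  0.1209] -42.99 F [-0.97  2.22  5.37] T [0.4513 0.2357 0.0895] sd 0.0094 0.0236
stub y 95.93 20
```

The rise is 0.051 N·m, about 10 N. I'll release and lift straight up.

move_arm([
  [[0,0,0,0],[0,0,0,0],[0,0,0,0],[0,0,0,0],[0,0,0,0]],
], claw=0.05)

```text
time: 25.15
ee_pos: [0.5131, -0.0989, 0.1207]
tcp_rot: [-90.0, 0.0, -43.1]
wrist_force: [-0.3, 0.1, -0.2]
opening: 0.0496
```

move_arm([
  [[0,-0.02,0,0],[0,-0.05,0,0],[0,-0.08,0,0],[0,-0.08,0,0],[0,-0.08,0,0]],
])

```text
time: 25.65
ee_pos: [0.5135, -0.0989, 0.2012]
tcp_rot: [-90.0, -0.1, -43.1]
wrist_force: [0.2, -0.4, -0.6]
opening: 0.0499
```

```bash
python3 f.py 4; python3 - <<'E'
from gap import *
c=camera("scene");g(c);cv2.imwrite("pics/s4.png",cv2.resize(c["color"][150:275,195:370],(800,571),interpolation=cv2.INTER_CUBIC))
E
```

```text
25.8 [ 0.5128 -0.0987  0.1996] -43.11 F [-0.1  -0.07 -0.15] T [0.0116 0.0139 0.0003] sd 0.0186 0.05
stub y 96.0 20
gaps mm [] n 303
```

View pics/s4.png

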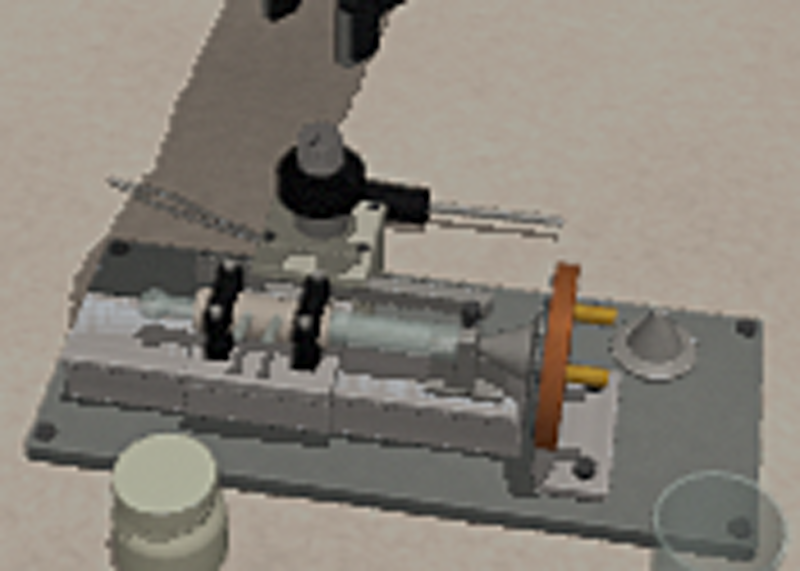

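The gripper is clear with zero wrist force. The gauge stands between tube and cone at (465,350), with no gap left.

```bash
python3 -c "
from workcell import job_done
print(job_done())"
```

```text
the job is handed in; nothing more can be done
None
```

I wound the torch up to the gauge, nipped it at about 10 N judged by feel, let go of the knobs and handed the job in at about 26 s. There was no verdict from the system.

- **Outer knob:** I turned it 72° clockwise, with a stop to measure on the way. That left the torch about 5.5 mm short of the gauge in both the scene and wrist views.
- **Inner knob:** I turned it 103° clockwise, mostly in equal 3° steps with the torque averaged at most halts. The lingering torque was 0.038 N·m before contact. It rose by 0.025, 0.038 and 0.051 N·m over the last three steps, or about 5, 7.6 and 10 N. The uncertainty on the last figure is about 2 N.
- **Last checks:** The gauge stood upright against the cone with no gap between it and the torch. The gripper was open and 60 mm or more above the knobs, with no force at the wrist, and the objects in that last view had not shifted.
- **Disagreements:**
    - Two torque averages at the same halt differed (0.078 and 0.055 N·m), which is within the sensor noise.
    - My first grip on the inner knob was off centre and pressed with about 8 N, so I let go, re-centred 3 mm higher and gripped again.
    - The visual position of the gauge was only good to about 0.3 mm, too coarse to judge the nip force.

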